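# Prick two nail marks on a cross slide under a fixed awl

### The job

Prick the two nail marks on the pine board that is clamped to the cross slide. Move the slide by its black handle until the red dot lies right under the point of the awl and push the awl's wooden knob fully down, let it spring up, then step the slide to the blue dot and prick that too, leaving the slide there. Never prick the board beside a dot or shift the slide while the point is down, and leave the other things on the bench where they are.

Things in the scene. Friction and masses are not known exactly. Their poses are not given: they have to be found in the camera images.
- red_mark (a point): Centre of the first nail mark: a red dot 8 mm across with a thin black cross through it, on the pale pine board (64 x 80 x 14 mm, top 67.5 mm above the bench) clamped on the aluminium carrier. Its x and y axes point along the two slides (x from handle to board, away from the robot; y left). From the handle's axis it lies 121 mm along x and 24 mm along y.
- blue_mark (a point): Centre of the second nail mark, a blue dot of the same kind on the same board, 26 mm along x and -46 mm along y from the red one.
- handle (a point): Middle of the carrier's handle: an upright round black knob, 26 mm across, on the carrier's tongue, robot's side of the board. Its top is 23 mm above this point; the steel collar under it is 21 mm below. Gripped from above and moved level, it takes the carrier along in any direction. The crossed slides do not turn; each drags with about 2 N and stays where it is left.
- saddle (a joint): Lower slide (m), -0.035 to 0.035 (stops): grows as the carrier goes away from the robot along its x axis.
- carrier (a joint): Upper slide (m), -0.038 to 0.038 (stops): grows as the carrier goes left along its y axis.
- awl_tip (a point): Point of the awl: a steel needle in a green overhung arm on a 186 mm high column 136 mm behind it, beyond the slide. It stands 14 mm above the board's top when up and only moves straight up and down. The stand is bolted down, each time in a slightly other place against the slide.
- awl_knob_top (a point): Middle of the flat top of the awl's dark wooden knob, 40 mm across, straight above the point, 196 mm above the bench when up. Press it straight down 16 mm to its stop: about 3 N at first and 7 N at the bottom. The spring lifts it again when let go.
- awl (a joint): How far the awl is pushed down (m), 0 up to 0.016 fully down; the point meets the board at 0.014.
- sanding_block_centre (a point): Bystander: a wooden sanding block 40 x 85 x 31 mm lying on the bench; centre.
- peg_block_centre (a point): Bystander: a finished wooden peg block with two upright nails, 50 x 75 x 95 mm with the nails; middle of its wood, 13 mm up.
- glitter_jar_centre (a point): Bystander: a jar of glitter with a red lid, 49 mm across, 65 mm high; centre.
- cap_press: Fixed equipment to go round: a green hand press 366 mm high with a red ball lever, about 0.2 m across, on the left of the bench, near the arm's start. Origin: about the middle of its foot.
- banding_wheel: Fixed equipment: a round turntable, 160 mm across and 85 mm high with an upright nail in the middle, left of the slide. Origin: middle of its foot.

How it is judged:
On the way, in this order (a step that is already met when the one before it is completed fails the run):
1. the awl is pushed fully down with its point on the red dot (value of joint awl above 0.0148 m and horizontal distance between awl_tip and red_mark below 0.004 m), for 0.05 s.
2. the awl has sprung up again (value of joint awl below 0.003 m), for 0.05 s.
3. the awl is pushed fully down with its point on the blue dot (value of joint awl above 0.0148 m and horizontal distance between awl_tip and blue_mark below 0.004 m), for 0.05 s.
At the end, for the whole second after the job is handed in: The awl is up (within 3 mm), its point still over the blue dot (within 4 mm of the dot's centre), the slide at rest, and sanding block, peg block and glitter jar are within 30 mm of where they stood (value of joint awl below 0.003 m and horizontal distance between awl_tip and blue_mark below 0.004 m and not (velocity of joint any of saddle, carrier above 0.01 m/s or velocity of joint any of saddle, carrier below -0.01 m/s) and distance of each of sanding_block_centre, peg_block_centre, glitter_jar_centre from where it was at the start of the episode below 0.03 m); the robot touches nothing.
It fails at once if the board is pricked more than 4 mm from the centre of either dot (value of joint awl above 0.0138 m and horizontal distance between awl_tip and red_mark above 0.004 m and horizontal distance between awl_tip and blue_mark above 0.004 m).
It fails at once if the slide is shifted (faster than 20 mm/s) while the awl's point is in the board (value of joint awl above 0.0138 m and (velocity of joint any of saddle, carrier above 0.02 m/s or velocity of joint any of saddle, carrier below -0.02 m/s)).
It fails at once if a bystander (sanding block, peg block or glitter jar) is shifted by more than 30 mm (distance of any of sanding_block_centre, peg_block_centre, glitter_jar_centre from where it was at the start of the episode above 0.03 m).
It also fails if it takes over 64 s, if anything falls off the work surface, if the arm or the gripper's body presses on something with over 40 N, if the wrist force passes 120 N, or if a joint passes its speed limit or range.

### The arm

A 6-joint arm with a two-finger parallel gripper is mounted at the origin on a cart in front of the work surface, level with it; the furniture and walls round the work are solid. World frame = base frame: x ahead of the robot, y to its left, z up, the work surface at z = 0. Lengths are in m, angles in rad, forces in N, time in s.
With the tool pointing down it reaches from about 0.3 to 0.875 m from the base axis. Payload 6.4 kg.
Tool frame: the origin (TCP) lies between the finger pads; the fingertips stand 8 mm ahead of it and the grasp point (between the pads) lies 11 mm behind it (ctrl.finger_overhang is the distance from the TCP to the fingertips, in m); z points along the fingers, y is the line along which they close (so a half turn about z gives the same grasp; the last joint's range is limited). The gripper opens to 85 mm and grips with 20 to 120 N. Pads are 22 mm wide; open, the fingers measure 114 mm over their backs; the gripper's body (76 mm by 85 mm) begins 54 mm behind the grasp point. The pads swing forward as they close: fully open they stand 13 mm farther back than shut.
Start: joints at [1.006, 0.181, 1.607, -0, 1.354, -0.206], TCP at [0.202, 0.538, 0.201] pointing down, gripper open.
Joint ranges: [-2.99, 2.99], [-0.89, 2.07], [0.3, 2.58], [-1.14, 4.28], [0, 2.63], [-3.12, 3.12]. Speed limits (rad/s): [2.57, 2.57, 3.01, 3.14, 3.14, 3.14].

### API

Orientations are given as a unit quaternion [w, x, y, z].
In Python, from bench import ctrl, camera gives the robot as it stands.
- The arm moves only by the shell command python3 -m pendant 'ROWS' [OPENING]. ROWS is JSON, a list of rows, each a list of 6 numbers: the shift along the world's x, y, z normalised to -1 to 1, where 1 is 200 mm, then the turn, a rotation vector about the world's x, y, z normalised to -1 to 1, where 1 is pi/2 rad. In form: [[dx, dy, dz, rx, ry, rz], ...]. A call has exactly 10 rows; each row shifts and turns the commanded pose from where the row before left it; what a row does not reach is not made up. A row lasts 1/8 s, in which the tool goes at most 62.5 mm and 10.7 degrees, less where a joint would pass 70% of its speed; a pose out of reach is approached as far as the arm can. A call with a number of a shift or a turn outside -1 to 1 is refused whole. A call with a gripper value outside its range is refused whole. OPENING is the opening, from -1 (shut) to 1 (fully open), set as the call begins (- or left out, the last holds). The fingers move at their own pace and stop on an object; the grip force is fixed at half the most. Time passes only in rows, so rows that do not move let the fingers close, or fill a call up. It gives the time, the measured TCP pose, the force, the opening and the grip force at its end, in the units of the state.
- ctrl.get_obs(): the state, without advancing time (a new reading comes with each control period).
- camera(name): name is "scene" or "top"; returns a dict with "color" (480x640x3 uint8, blue, green, red), "fx", "fy", "cx", "cy" (pixels), "xyz" and "rotation" of the camera in the world. Camera axes: x right, y down, z forward; pixel columns grow to the right and rows downward; lengths in m; the calibration is good to about 2 mm. A picture is of the moment at which its call begins. There is no depth.
- ctrl.hand_in(): hands the job in; it is judged then, once.
The state is a dict: "time_s": time; "q": joint angles; "dq": joint speeds; "joint_efforts": joint torques, N m; "eef_pos": TCP position; "eef_rot": TCP orientation; "wrist_force": force on the tool from outside, world axes, zero at the start; "torque": the same for the moment, N m; "opening": opening from 0.0 (shut) to 1.0 (fully open); "grasp_force": force on a finger pad.
Only numpy, scipy, OpenCV 4.12 (cv2) and the standard library are available. Lean on these libraries where they do the work, as an engineer would, in place of code of your own. Each camera call takes 0.05 s, during which the arm holds its last target. There are 200 camera calls.

## Working session

There is one attempt and no reset: what is moved stays moved. The work goes in short steps, Python scripts to look and compute and a shell command to move; the robot and the scene stay as the last step left them, time stands still between calls to the robot, and variables do not carry over. Pictures are saved under pics/ and viewed, at most 10 in all, crops included, and the job is handed in when it is done.

```bash
mkdir -p pics; cat > h.py <<'E'
import numpy as np,cv2
from bench import ctrl,camera
def ray(c,u,v):
    d=np.array(c["rotation"])@np.array([(u-c["cx"])/c["fx"],(v-c["cy"])/c["fy"],1.]);return np.array(c["xyz"]),d
def at(c,u,v,z):
    o,d=ray(c,u,v);return (o+d*(z-o[2])/d[2]).round(4)
def proj(c,p):
    q=np.array(c["rotation"]).T@(np.array(p)-c["xyz"]);return (q[0]/q[2]*c["fx"]+c["cx"]).round(1),(q[1]/q[2]*c["fy"]+c["cy"]).round(1)
E
python3 - <<'E'
from h import *
for n in("top","scene"):
    c=camera(n);cv2.imwrite(f"pics/{n}0.png",c["color"]);print(n,c["fx"],c["cx"],c["cy"],c["xyz"],np.array(c["rotation"]).round(3).tolist())
o=ctrl.get_obs();print(o["time_s"],o["eef_pos"],o["eef_rot"])
E
```

```text
top 608.2305196637813 316.62751283230966 237.0111419500643 [0.28926685 0.18998346 1.25916899] [-0.065, 0.71, -0.698, 0.064]
scene 587.2127722011377 330.20205914767723 248.69602004858007 [-0.22089463 -0.69844223  0.62045129] [-0.523, 0.785, -0.273, 0.191]
0.1 [0.20164052 0.53792537 0.20068137] [-2.78889794e-04  1.78458184e-01  9.83947187e-01 -7.28846986e-04]
```

View pics/top0.png

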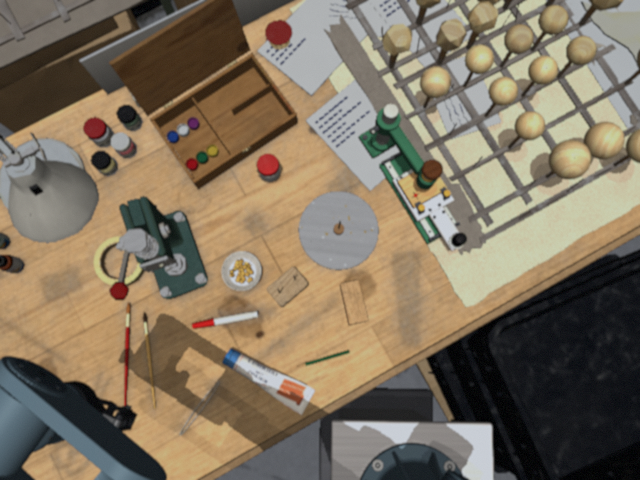

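View pics/scene0.png

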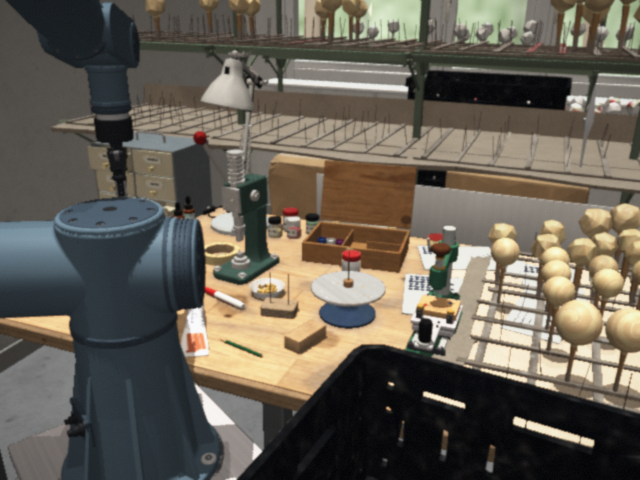

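The top view shows the black handle near (459,240), the wooden awl knob near (430,172) and the board near (410,190). The scene view shows the handle near (425,330) and the awl knob near (440,252). I'll enlarge both.

```bash
python3 - <<'E'
from h import *
a=cv2.imread("pics/top0.png")[95:255,360:480];b=cv2.imread("pics/scene0.png")[215:375,380:500]
cv2.imwrite("pics/z.png",np.hstack([cv2.resize(i,None,fx=3.3,fy=3.3,interpolation=cv2.INTER_CUBIC) for i in(a,b)]))
E
```

```text
(no output)
```

View pics/z.png

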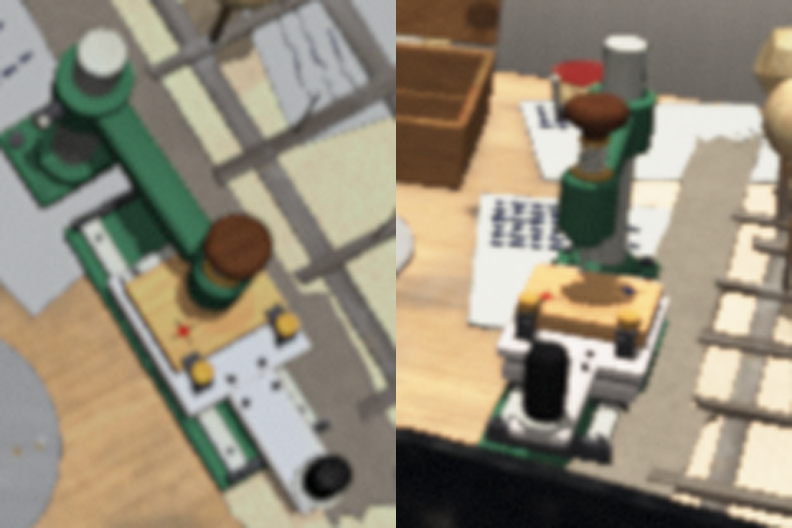

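The crop shows the red dot at top(415.5,195) / scene(425,305), the blue dot at scene(450,303), the handle top at top(459.4,239) / scene(426,321), the awl knob top at top(432,169) / scene(441,248) and the column top at top(391,112).

```bash
cat >> h.py <<'E'
def tri(obs):
    A=0;b=0
    for c,u,v in obs:
        o,d=ray(c,u,v);d=d/np.linalg.norm(d);M=np.eye(3)-np.outer(d,d);A=A+M;b=b+M@o
    return np.linalg.solve(A,b).round(4)
def cen(img,box,f,ok=1):
    x0,y0,x1,y1=box;w=f(img[y0:y1,x0:x1].astype(float)).clip(0);m=w>0.5*w.max();w=w*m
    ys,xs=np.mgrid[y0:y1,x0:x1];return (w*xs).sum()/w.sum(),(w*ys).sum()/w.sum(),int(m.sum())
red=lambda i:i[...,2]-1.0*np.maximum(i[...,1],i[...,0])-60
E
python3 - <<'E'
from h import *
T,S=camera("top"),camera("scene")
fr=lambda i:i[...,2]-1.6*i[...,1]-20
rt=cen(T["color"],(408,188,423,203),fr);rs=cen(S["color"],(417,298,433,312),fr);print(rt,rs)
bl=lambda i:i[...,0]-i[...,2]+20
bs=cen(S["color"],(446,299,455,308),bl);print(bs)
R=at(T,*rt[:2],.0675);R2=at(S,*rs[:2],.0675);B=at(S,*bs[:2],.0675)
print("red",R,R2,tri([(T,*rt[:2]),(S,*rs[:2])]),"blue",B)
H=tri([(T,459.4,239),(S,425.8,321)]);K=tri([(T,432.1,169.2),(S,440.9,247.7)])
print("handle top",H,"knob",K,at(T,432.1,169.2,.196),at(S,440.9,247.7,.196))
C=at(T,391.2,111.7,.186);print("col",C)
an=lambda d:np.degrees(np.arctan2(d[1],d[0]))
print("yaws",an(B[:2]-R2[:2])-an((26,-46)),an(R[:2]-H[:2])-an((121,24)),an(C-K), np.linalg.norm((R-H)[:2]),np.linalg.norm((B-R2)[:2]),np.linalg.norm((C-K)[:2]))
E
```

```text
(np.float64(415.30082256169214), np.float64(194.74853113983548), 3) (np.float64(425.0), np.float64(304.0), 1)
(np.float64(450.0), np.float64(303.0), 1)Traceback (most recent call last):
  File "<stdin>", line 7, in <module>
  File "h.py", line 6, in at
    o,d=ray(c,u,v);return (o+d*(z-o[2])/d[2]).round(4)
        ~~~^^^^^^^
  File "h.py", line 4, in ray
    d=np.array(c["rotation"])@np.array([(u-c["cx"])/c["fx"],(v-c["cy"])/c["fy"],1.]);return np.array(c["xyz"]),d
      ~~~~~~~~~~~~~~~~~~~~~~~^~~~~~~~~~~~~~~~~~~~~~~~~~~~~~~~~~~~~~~~~~~~~~~~~~~~~~~
ValueError: matmul: Input operand 1 has a mismatch in its core dimension 0, with gufunc signature (n?,k),(k,m?)->(n?,m?) (size 3 is different from 4)
```

The rotation is a quaternion, so I'll convert it.

```bash
sed -i '1a from scipy.spatial.transform import Rotation\ndef rm(c): q=np.array(c["rotation"]); return Rotation.from_quat(q[[1,2,3,0]]).as_matrix()' h.py; sed -i 's/np.array(c\["rotation"\])@/rm(c)@/; s/np.array(c\["rotation"\]).T/rm(c).T/' h.py
cat > m0.py <<'E'
from h import *
T,S=camera("top"),camera("scene")
fr=lambda i:i[...,2]-1.6*i[...,1]
def blob(im,box,f):
    x0,y0,x1,y1=box;w=f(im[y0:y1,x0:x1].astype(float));w=(w-np.median(w)-0.25*(w.max()-np.median(w))).clip(0)
    ys,xs=np.mgrid[y0:y1,x0:x1];return (w*xs).sum()/w.sum(),(w*ys).sum()/w.sum(),int((w>0).sum())
rt=blob(T["color"],(409,188,422,202),fr);rs=blob(S["color"],(420,300,430,309),fr)
bl=lambda i:i[...,0]-i[...,2]
bs=blob(S["color"],(446,300,455,307),bl);print(rt,rs,bs)
R=at(T,*rt[:2],.0675);R2=at(S,*rs[:2],.0675);B=at(S,*bs[:2],.0675)
print("red",R,R2,tri([(T,*rt[:2]),(S,*rs[:2])]),"blue",B)
H=tri([(T,459.4,239),(S,425.8,321)]);K=tri([(T,432.1,169.2),(S,440.9,247.7)])
print("handle top",H,"knob",K,at(T,432.1,169.2,.196),at(S,440.9,247.7,.196))
C=at(T,391.2,111.7,.186);print("col",C)
an=lambda d:np.degrees(np.arctan2(d[1],d[0]))
print("yaws",an(B[:2]-R2[:2])-an((26,-46)),an(R[:2]-H[:2])-an((121,24)),an(C-K), np.linalg.norm((R-H)[:2]),np.linalg.norm((B-R2)[:2]),np.linalg.norm((C-K)[:2]))
E
python3 m0.py
```

```text
(np.float64(415.1393952867942), np.float64(194.88535645472064), 14) (np.float64(424.11299435028246), np.float64(305.2006306661411), 26) (np.float64(449.7702205882353), np.float64(302.6764705882353), 10)
red [ 0.5993 -0.0026  0.0675] [ 0.5916 -0.0049  0.0675] [ 0.5985 -0.0016  0.0645] blue [ 0.6414 -0.0293  0.0675]
handle top [ 0.5059 -0.0837  0.0956] knob [ 0.6162 -0.0142  0.1897] [ 0.6144 -0.0132  0.196 ] [ 0.6037 -0.0242  0.196 ]
col [0.7277 0.0591 0.186 ]
yaws 34.42111254110701 29.749212691427815 33.32088345123419 0.12369628126989107 0.05545628909330298 0.13343590221525845
```

```bash
python3 - <<'E'
from h import *
T=camera("top")
for n,u,v,z in[("press foot",172,265,0),("corner1",165,297,.01),("corner2",205,285,.01),("corner3",185,210,.01),("corner4",122,205,0.0),("lever ball",119,291,.30),("ball low",119,291,.15),("press top",140,240,.36),("wheel",339,230,.085),("jar lid",268,165,.065),("handle",459.4,239,.0956),("redlid",278,35,.06)]:print(n,at(T,u,v,z))
# slide yaw from base edges
g=cv2.cvtColor(T["color"],cv2.COLOR_BGR2GRAY)
L=cv2.createLineSegmentDetector().detect(g)[0][:,0]
for l in L:
    if np.hypot(l[2]-l[0],l[3]-l[1])>16 and 375<min(l[0],l[2]) and max(l[0],l[2])<470 and 130<min(l[1],l[3]) and max(l[1],l[3])<250:
        d=at(T,l[2],l[3],.05)-at(T,l[0],l[1],.05);print(l.round(1),np.degrees(np.arctan2(d[1],d[0])).round(2))
E
```

```text
press foot [0.4578 0.496  0.    ]
corner1 [0.3901 0.504  0.01  ]
corner2 [0.4161 0.4232 0.01  ]
corner3 [0.5737 0.4732 0.01  ]
corner4 [0.5846 0.6101 0.    ]
lever ball [0.3749 0.5043 0.3   ]
ball low [0.3883 0.5535 0.15  ]
press top [0.4467 0.4589 0.36  ]
wheel [0.5212 0.1509 0.085 ]
jar lid [0.658  0.2965 0.065 ]
handle [ 0.5051 -0.0829  0.0956]
redlid [0.9486 0.2846 0.06  ]
[397.2 189.2 417.6 221.4] -148.54
[428.7 214.3 451.2 249.8] -148.62
[378.5 162.6 400.7 150.8] -60.54
[441.  173.4 427.1 191.1] 142.46
[419.3 220.1 428.1 235.7] -151.45
[398.3 173.7 390.9 159.3] 26.19
[425.5 243.7 385.5 178.2] 30.62
[434.4 232.7 424.4 217.3] 32.28
[444.6 144.2 460.8 169.7] -149.55
[452.8 172.1 436.8 146.9] 30.71
[398.3 180.5 412.6 204. ] -149.61
[389.2 130.7 416.5 170. ] -146.45
[411.3 206.4 397.8 184.6] 30.91
```

```bash
python3 -m pendant '[[0.04,-0.28,0.03,0,0,-0.085],[0.04,-0.28,0.03,0,0,-0.085],[0.04,-0.28,0.03,0,0,-0.085],[0.04,-0.28,0.03,0,0,-0.085],[0.04,-0.28,0.03,0,0,-0.087],[0.165,-0.21,0,0,0,0],[0.165,-0.21,0,0,0,0],[0.165,-0.21,0,0,0,0],[0.165,-0.21,0,0,0,0],[0.165,-0.21,0,0,0,0]]' 1
```

```text
time_s: 1.6
eef_pos: [0.4079, 0.0467, 0.2318]
eef_rot: [0.001, 0.493, 0.87, 0.0]
wrist_force: [0.5, 0.7, -0.1]
opening: 1.0
grasp_force: 0.0
```

```bash
python3 -m pendant '[[0.163,-0.218,0,0,0,0],[0.163,-0.218,0,0,0,0],[0.164,-0.217,0,0,0,0],[0,0,-0.22,0,0,0],[0,0,-0.22,0,0,0],[0,0,-0.2,0,0,0],[0,0,-0.11,0,0,0],[0,0,-0.06,0,0,0],[0,0,0,0,0,0],[0,0,0,0,0,0]]' 1
python3 - <<'E'
from h import *
a,b=camera("top")["color"][150:270,400:520],camera("scene")["color"][255:375,370:490]
cv2.imwrite("pics/g.png",np.hstack([cv2.resize(i,None,fx=3.3,fy=3.3,interpolation=cv2.INTER_CUBIC) for i in(a,b)]))
E
```

```text
time_s: 2.85
eef_pos: [0.5058, -0.0825, 0.0706]
eef_rot: [0.001, 0.492, 0.87, 0.0]
wrist_force: [-0.3, 1.0, 0.6]
opening: 1.0
grasp_force: 0.0
```

View pics/g.png

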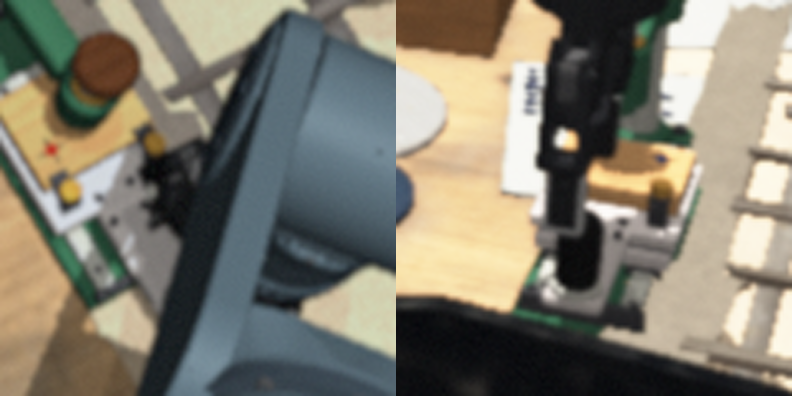

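The red dot is still visible in the top view, and in the scene view one finger is above and behind the handle. I'll check the projections before closing.

```bash
python3 - <<'E'
from h import *
S=camera("scene");a=np.radians(31);d=np.array([np.cos(a),np.sin(a),0])
p=np.array([.5058,-.0825,.0626])
for q in(p,p+.045*d,p-.045*d,[.5055,-.0835,.0956],[.5055,-.0835,.0516]):
    u,v=proj(S,q);print(q,(u-370)*3.3+396,(v-255)*3.3)
E
```

```text
[ 0.5058 -0.0825  0.0626] 571.89 269.60999999999996
[ 0.54437253 -0.05932329  0.0626    ] 588.06 231.65999999999994
[ 0.46722747 -0.10567671  0.0626    ] 554.73 310.2
[0.5055, -0.0835, 0.0956] 577.5 218.45999999999995
[0.5055, -0.0835, 0.0516] 571.56 287.43000000000006
```

```bash
python3 - <<'E'
from h import *
S=camera("scene");i=S["color"].copy()[265:355,380:480]
cv2.imwrite("pics/g2.png",cv2.resize(i,None,fx=6.5,fy=6.5,interpolation=cv2.INTER_CUBIC));print(ctrl.get_obs()["eef_pos"])
E
```

```text
[ 0.5055537  -0.0824399   0.07038923]
```

View pics/g2.png

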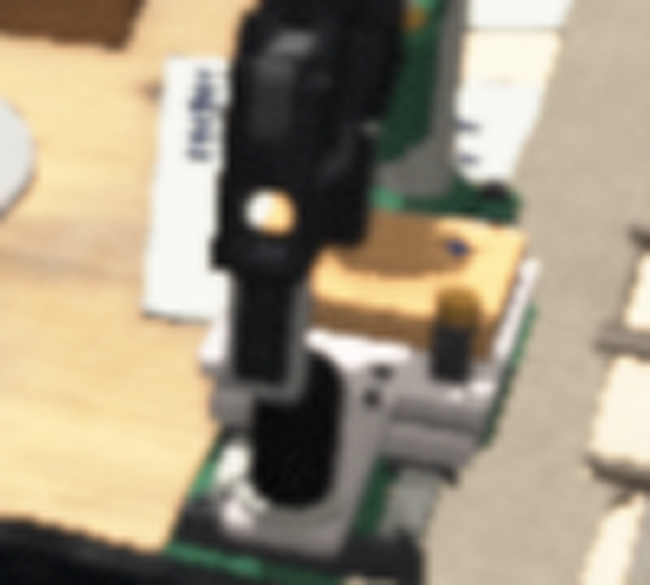

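```bash
python3 - <<'E'
from h import *
S=camera("scene");T=camera("top")
print(proj(S,[.2016,.5379,.2007]),proj(S,[.2016,.5379,.193]),proj(T,[.2016,.5379,.2007]))
a=np.radians(31);d=np.array([np.cos(a),np.sin(a),0]);p=np.array([.5056,-.0824,.0754])
for s in(.0425,.057):print(proj(S,p-s*d),proj(S,p+s*d))
print([proj(T,p+s*d) for s in(-.057,.057)])
a,b=[cv2.imread(f"pics/{n}0.png") for n in("top","scene")]
cv2.imwrite("pics/s.png",np.hstack([cv2.resize(b[90:230,70:190],None,fx=3.3,fy=3.3,interpolation=cv2.INTER_CUBIC),cv2.resize(T["color"][150:290,400:520],None,fx=3.3,fy=3.3,interpolation=cv2.INTER_CUBIC)]))
E
```

```text
(np.float64(124.2), np.float64(210.0)) (np.float64(124.6), np.float64(213.4)) (np.float64(110.2), np.float64(398.9))
(np.float64(418.8), np.float64(342.0)) (np.float64(428.3), np.float64(320.0))
(np.float64(417.0), np.float64(346.1)) (np.float64(429.8), np.float64(316.5))
[(np.float64(472.4), np.float64(265.3)), (np.float64(441.4), np.float64(216.2))]
```

View pics/s.png

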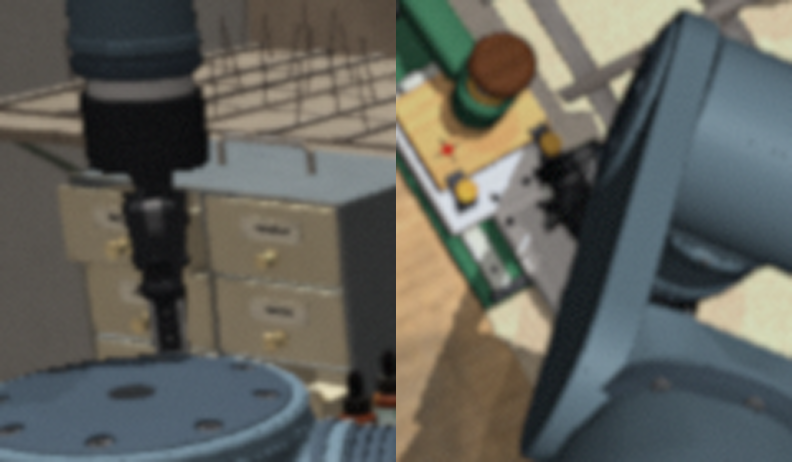

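The picture suggests the tips may sit higher than the pose implies. Closing is harmless and will show whether the handle is between the pads.

```bash
python3 -m pendant '[[0,0,0,0,0,0],[0,0,0,0,0,0],[0,0,0,0,0,0],[0,0,0,0,0,0],[0,0,0,0,0,0],[0,0,0,0,0,0],[0,0,0,0,0,0],[0,0,0,0,0,0],[0,0,0,0,0,0],[0,0,0,0,0,0]]' -1
python3 - <<'E'
from h import *
S=camera("scene");i=S["color"].copy()[265:355,380:480]
cv2.imwrite("pics/g3.png",cv2.resize(i,None,fx=5,fy=5,interpolation=cv2.INTER_CUBIC))
E
```

```text
time_s: 4.4
eef_pos: [0.5061, -0.0827, 0.0709]
eef_rot: [0.001, 0.492, 0.87, 0.0]
wrist_force: [-1.1, 0.9, 7.7]
opening: -0.0
grasp_force: 3.9
```

View pics/g3.png

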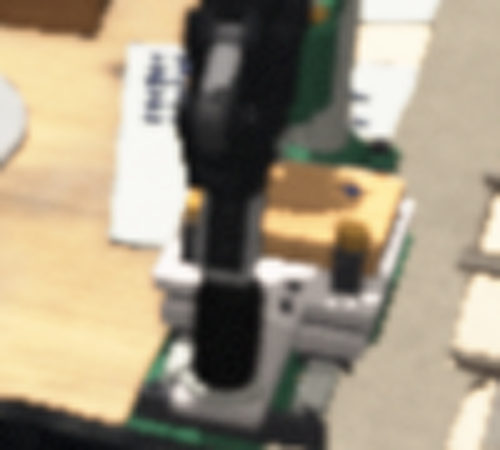

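```bash
python3 - <<'E'
from h import *
o=ctrl.get_obs();print(ctrl.finger_overhang,{k:np.round(v,4).tolist() for k,v in o.items()});print([a for a in dir(ctrl) if a[0]!='_'])
S=camera("scene")
for z in(.063,.08,.0956):print(z,proj(S,[.506,-.0827,z]))
E
```

```text
0.008 {'time_s': 4.45, 'q': [-0.3937, 0.2037, 1.8701, 0.0, 1.0651, -0.935], 'dq': [-0.0013, -0.0005, 0.0004, 0.0014, 0.0013, -0.002], 'joint_efforts': [-0.1993, -36.5394, -27.1778, -0.0362, -0.3112, -0.0007], 'eef_pos': [0.5061, -0.0827, 0.0709], 'eef_rot': [0.0013, 0.4923, 0.8704, 0.0002], 'wrist_force': [-0.9199, -0.2109, 7.8685], 'torque': [0.0286, 0.158, -0.0034], 'grasp_force': 3.9139, 'opening': -0.0002}
['MotionError', 'finger_overhang', 'get_obs', 'hand_in']
0.063 (np.float64(423.5), np.float64(336.5))
0.08 (np.float64(424.2), np.float64(328.4))
0.0956 (np.float64(424.8), np.float64(320.9))
```

The shut tips rest on the handle's top at z ≈ 0.0956 in the camera, about 33 mm higher than the reported pose implies. I'll trust the contact and the picture: open, go 32 mm lower, and grip again.

```bash
python3 -m pendant '[[0,0,0.05,0,0,0],[0,0,0,0,0,0],[0,0,0,0,0,0],[0,0,0,0,0,0],[0,0,-0.06,0,0,0],[0,0,-0.06,0,0,0],[0,0,-0.05,0,0,0],[0,0,-0.04,0,0,0],[0,0,0,0,0,0],[0,0,0,0,0,0]]' 1 && python3 -m pendant '[[0,0,0,0,0,0],[0,0,0,0,0,0],[0,0,0,0,0,0],[0,0,0,0,0,0],[0,0,0,0,0,0],[0,0,0,0,0,0],[0,0,0,0,0,0],[0,0,0,0,0,0],[0,0,0,0,0,0],[0,0,0,0,0,0]]' -1
```

```text
time_s: 5.75
eef_pos: [0.5051, -0.0823, 0.0377]
eef_rot: [0.0, 0.492, 0.87, 0.0]
wrist_force: [0.8, -0.0, 0.3]
opening: 0.996
grasp_force: 0.0
time_s: 7.0
eef_pos: [0.5051, -0.0823, 0.0378]
eef_rot: [0.0, 0.492, 0.87, 0.0]
wrist_force: [-1.3, -0.1, 6.2]
opening: 0.278
grasp_force: 58.9
```

Gripped (0.278 × 85 ≈ 24 mm, 59 N). Next I'll measure the offset from the red dot to the knob axis.

```bash
cat > m.py <<'E'
from h import *
def redpx(T,near=(415,195),r=18):
    i=T["color"].astype(float);w=i[...,2]-1.6*i[...,1]
    u,v=near;m=np.zeros_like(w);m[v-r:v+r,u-r:u+r]=1;d=(np.maximum(i[...,1],i[...,0])<0.62*i[...,2])&(i[...,2]>140)
    w=np.where((m>0)&d,i[...,2]-i[...,1],0);ys,xs=np.nonzero(w);ww=w[ys,xs];return (xs*ww).sum()/ww.sum(),(ys*ww).sum()/ww.sum(),len(xs)
def knob(T):
    i=T["color"][150:192,412:452].astype(int);b,g,r=i[...,0],i[...,1],i[...,2]
    m=((r>1.45*g)&(r>50)&(r<150)).astype(np.uint8);m=cv2.morphologyEx(m,cv2.MORPH_OPEN,np.ones((3,3)))
    n,l,s,_=cv2.connectedComponentsWithStats(m);k=1+s[1:,4].argmax();m=(l==k).astype(np.uint8)
    c=max(cv2.findContours(m,0,1)[0],key=cv2.contourArea);e=cv2.fitEllipse(c);mu=cv2.moments(m,True);x,y=c[:,0,0],c[:,0,1]
    return (e[0][0]+412,e[0][1]+150,e[1]),(x.min()+412,x.max()+412,y.min()+150,y.max()+150),(mu["m10"]/mu["m00"]+412,mu["m01"]/mu["m00"]+150)
E
python3 - <<'E'
from m import *
T=camera("top");k=knob(T);r=redpx(T);print(k,r)
K=at(T,*k[0][:2],.196);R=at(T,*r[:2],.0675);print(K,R,K-R,ctrl.get_obs()["eef_pos"])
e=Rotation.from_euler("z",-31,degrees=True).apply(K-R);print("slide frame",e,(K-R)[:2]/.2)
i=T["color"].copy();u,v=proj(T,K);cv2.imwrite("pics/k.png",cv2.resize(i[140:220,390:470],None,fx=7,fy=7,interpolation=cv2.INTER_CUBIC))
E
```

```text
((431.7247734069824, 169.38794326782227, (17.4266414642334, 18.079181671142578)), (np.int32(423), np.int32(441), np.int32(161), np.int32(178)), (431.72058823529414, 169.36764705882354)) (np.float64(415.03121636167924), np.float64(194.9687836383208), 9)
[ 0.6141 -0.0125  0.196 ] [ 0.5992 -0.0023  0.0675] [ 0.0149 -0.0102  0.1285] [ 0.50508852 -0.08223768  0.03780228]
slide frame [ 0.0075184  -0.01641717  0.1285    ] [ 0.0745 -0.051 ]
```

View pics/k.png

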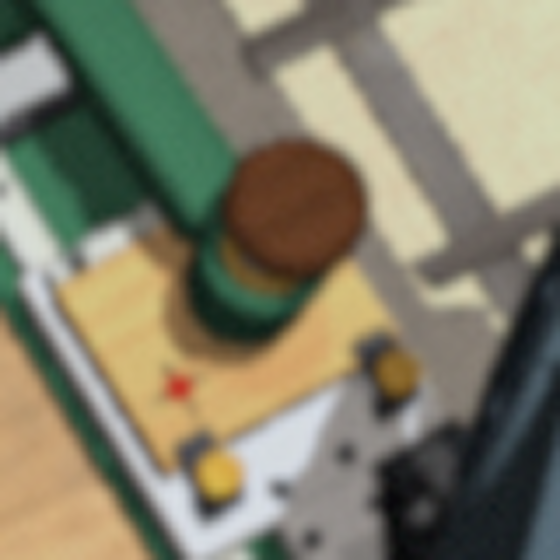

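The picture shows the knob top at px (431.8,169.3) and the red dot at (415,195), so the slide must go +14.9 mm in x and −10.2 mm in y.

```bash
python3 -m pendant '[[0.015,-0.0105,0,0,0,0],[0.015,-0.0105,0,0,0,0],[0.015,-0.0105,0,0,0,0],[0.015,-0.0105,0,0,0,0],[0.0155,-0.0105,0,0,0,0],[0,0,0,0,0,0],[0,0,0,0,0,0],[0,0,0,0,0,0],[0,0,0,0,0,0],[0,0,0,0,0,0]]' -1
python3 - <<'E'
from m import *
T=camera("top");S=camera("scene")
print(ctrl.get_obs()["eef_pos"]);
try: r=redpx(T,(421,185),12);print(r,at(T,*r[:2],.0675))
except Exception as e: print(e)
print(proj(T,[.6141,-.0125,.0675]),proj(S,[.6141,-.0125,.0675]))
cv2.imwrite("pics/k2.png",np.hstack([cv2.resize(i,None,fx=6,fy=6,interpolation=cv2.INTER_CUBIC) for i in (T["color"][145:225,395:455],S["color"][240:320,410:470])]))
E
```

```text
time_s: 8.3
eef_pos: [0.5204, -0.093, 0.0378]
eef_rot: [0.001, 0.492, 0.87, -0.0]
wrist_force: [-0.1, -0.9, 5.1]
opening: 0.282
grasp_force: 58.8
[ 0.52041773 -0.09305995  0.0378104 ]
(np.float64(nan), np.float64(nan), 0) [nan nan nan]
(np.float64(420.0), np.float64(187.9)) (np.float64(434.5), np.float64(303.4))m.py:5: RuntimeWarning: invalid value encountered in scalar divide
  w=np.where((m>0)&d,i[...,2]-i[...,1],0);ys,xs=np.nonzero(w);ww=w[ys,xs];return (xs*ww).sum()/ww.sum(),(ys*ww).sum()/ww.sum(),len(xs)
```

View pics/k2.png

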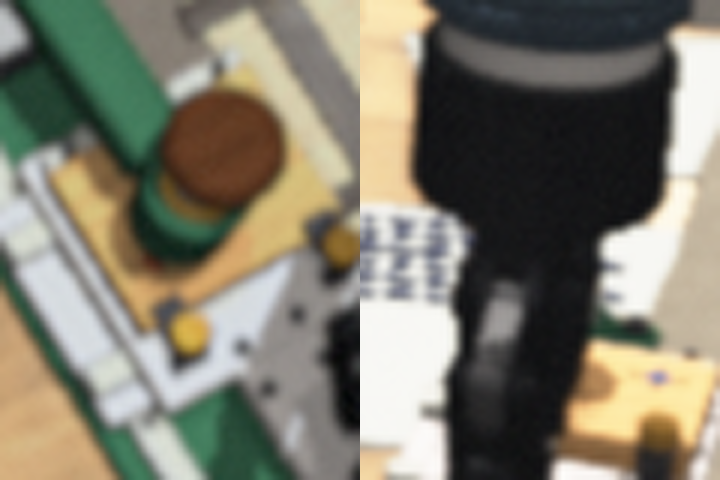

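The red dot peeks out at top px (420,188.7) just beside the awl housing, which agrees with the predicted tip foot (420,187.9). I'll release, rise, and go over the knob with shut fingers.

```bash
python3 -m pendant '[[0,0,0,0,0,0],[0,0,0,0,0,0],[0,0,0,0,0,0],[0,0,0,0,0,0],[0,0,0.1,0,0,0],[0,0,0.2,0,0,0],[0,0,0.2,0,0,0],[0,0,0.2,0,0,0],[0,0,0.2,0,0,0],[0,0,0,0,0,0]]' 1
python3 - <<'E'
from m import *
T=camera("top");k=knob(T);print(k);K=at(T,*k[0][:2],.196);print(K)
i=T["color"][176:200,408:432].astype(int);ys,xs=np.nonzero((i[...,2]>1.5*i[...,1])&(i[...,2]>70));print(list(zip(xs+408,ys+176)))
E
```

```text
time_s: 9.65
eef_pos: [0.5222, -0.0936, 0.2215]
eef_rot: [0.004, 0.492, 0.87, 0.0]
wrist_force: [0.3, -0.2, -0.2]
opening: 0.999
grasp_force: 0.0
((431.71167945861816, 169.41060829162598, (17.566255569458008, 18.20644187927246)), (np.int32(423), np.int32(441), np.int32(161), np.int32(178)), (431.6992753623188, 169.39492753623188))
[ 0.614  -0.0125  0.196 ]
[(np.int64(427), np.int64(176)), (np.int64(428), np.int64(176)), (np.int64(429), np.int64(176)), (np.int64(430), np.int64(176)), (np.int64(431), np.int64(176)), (np.int64(429), np.int64(177)), (np.int64(430), np.int64(177)), (np.int64(431), np.int64(177)), (np.int64(419), np.int64(188)), (np.int64(420), np.int64(189)), (np.int64(421), np.int64(189))]
```

```bash
python3 -m pendant '[[0.15,0.13,0.05,0,0,0],[0.15,0.13,0,0,0,0],[0.16,0.145,0,0,0,0],[0,0,0,0,0,0],[0,0,0,0,0,0],[0,0,0,0,0,0],[0,0,-0.05,0,0,0],[0,0,-0.05,0,0,0],[0,0,0,0,0,0],[0,0,0,0,0,0]]' -1
python3 - <<'E'
from m import *
S=camera("scene");i=S["color"][285:320,405:470].astype(int);ys,xs=np.nonzero((i[...,2]>1.5*i[...,1])&(i[...,2]>110));print(sorted(zip((xs+405).tolist(),(ys+285).tolist())))
cv2.imwrite("pics/s2.png",cv2.resize(S["color"][220:330,395:485],None,fx=6,fy=5.4,interpolation=cv2.INTER_CUBIC));print(proj(S,[.614,-.0125,.0675]),proj(S,[.614,-.0125,.196]))
E
```

```text
time_s: 10.95
eef_pos: [0.612, -0.0118, 0.2074]
eef_rot: [-0.0, 0.492, 0.87, -0.0]
wrist_force: [0.3, -0.5, -0.4]
opening: -0.001
grasp_force: 0.0
[(433, 303), (433, 304), (433, 305), (434, 303), (435, 303), (435, 305), (436, 303), (436, 304), (436, 305)]
(np.float64(434.5), np.float64(303.4)) (np.float64(439.8), np.float64(244.7))
```

View pics/s2.png

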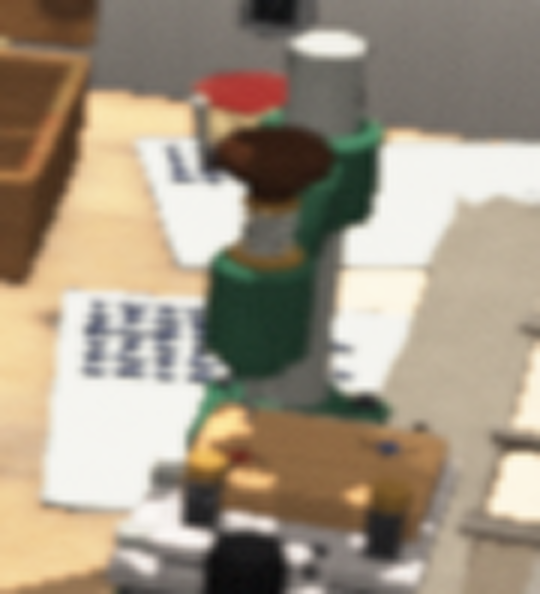

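The last view shows the gripper's tip about 38 mm above the knob at px (440,222), and the red dot at (435,304) on the predicted foot of the awl (434.5,303.4). The slide is aligned, so I'll press.

```bash
python3 -m pendant '[[0.01,0,-0.08,0,0,0],[0,0,-0.06,0,0,0],[0,0,-0.04,0,0,0],[0,0,-0.02,0,0,0],[0,0,-0.01,0,0,0],[0,0,-0.01,0,0,0],[0,0,0,0,0,0],[0,0,0,0,0,0],[0,0,0,0,0,0],[0,0,0,0,0,0]]' -1
```

```text
time_s: 12.25
eef_pos: [0.6141, -0.0117, 0.1637]
eef_rot: [0.0, 0.492, 0.87, 0.0]
wrist_force: [-2.9, -0.2, 4.0]
opening: 0.001
grasp_force: 1.9
```

```bash
python3 -m pendant '[[0,0,-0.02,0,0,0],[0,0,-0.02,0,0,0],[0,0,-0.01,0,0,0],[0,0,-0.01,0,0,0],[0,0,-0.005,0,0,0],[0,0,-0.005,0,0,0],[0,0,0,0,0,0],[0,0,0,0,0,0],[0,0,0,0,0,0],[0,0,0,0,0,0]]' -1
```

```text
time_s: 13.5
eef_pos: [0.6144, -0.0117, 0.1503]
eef_rot: [0.001, 0.492, 0.87, 0.0]
wrist_force: [-4.3, 0.7, 9.5]
opening: 0.0
grasp_force: 4.5
```

```bash
python3 -m pendant '[[0,0,-0.005,0,0,0],[0,0,-0.005,0,0,0],[0,0,0,0,0,0],[0,0,0,0,0,0],[0,0,0,0,0,0],[0,0,0,0,0,0],[0,0,0,0,0,0],[0,0,0,0,0,0],[0,0,0,0,0,0],[0,0,0,0,0,0]]' -1
```

```text
time_s: 14.75
eef_pos: [0.6145, -0.0118, 0.1501]
eef_rot: [0.001, 0.492, 0.87, 0.0]
wrist_force: [-8.4, 1.9, 17.3]
opening: 0.002
grasp_force: 9.5
```

The force jumped with no further travel, so the awl is at its stop. I'll rise and go back to the handle.

```bash
python3 -m pendant '[[0,0,0.05,0,0,0],[0,0,0.1,0,0,0],[0,0,0.15,0,0,0],[0,0,0.1,0,0,0],[-0.15,-0.13,0,0,0,0],[-0.15,-0.13,0,0,0,0],[-0.17,-0.145,0,0,0,0],[0,0,0,0,0,0],[0,0,0,0,0,0],[0,0,0,0,0,0]]' -1
python3 - <<'E'
from m import *
T=camera("top");k=knob(T);print(k[0],ctrl.get_obs()["eef_pos"])
i=T["color"][180:200,408:432].astype(int);ys,xs=np.nonzero((i[...,2]>1.5*i[...,1])&(i[...,2]>70));print(sorted(zip((xs+408).tolist(),(ys+180).tolist())))
E
```

```text
time_s: 16.0
eef_pos: [0.5206, -0.0922, 0.2275]
eef_rot: [0.0, 0.492, 0.871, 0.0]
wrist_force: [-0.5, 0.3, 0.4]
opening: -0.001
grasp_force: 0.0
(431.7561550140381, 169.41469383239746, (17.536474227905273, 18.12481689453125)) [ 0.52056747 -0.09211338  0.22743337]
[(419, 188), (419, 189), (420, 189), (421, 189)]
```

```bash
python3 -m pendant '[[0,0,-0.1,0,0,0],[0,0,-0.1,0,0,0],[0,0,-0.1,0,0,0],[0,0,-0.1,0,0,0],[0,0,-0.15,0,0,0],[0,0,-0.15,0,0,0],[0,0,-0.15,0,0,0],[0,0,-0.1,0,0,0],[0,0,0,0,0,0],[0,0,0,0,0,0]]' 1 && python3 -m pendant '[[0,0,0,0,0,0],[0,0,0,0,0,0],[0,0,0,0,0,0],[0,0,0,0,0,0],[0,0,0,0,0,0],[0,0,0,0,0,0],[0,0,0,0,0,0],[0,0,0,0,0,0],[0,0,0,0,0,0],[0,0,0,0,0,0]]' -1
python3 - <<'E'
from m import *
T=camera("top");print(ctrl.get_obs()["eef_pos"])
i=T["color"][180:200,408:432].astype(int);ys,xs=np.nonzero((i[...,2]>1.5*i[...,1])&(i[...,2]>70));print(sorted(zip((xs+408).tolist(),(ys+180).tolist())))
for a in(30,31,32):print(a,Rotation.from_euler("z",a,degrees=True).apply([-.026,.046,0])/.2)
E
```

```text
time_s: 17.3
eef_pos: [0.5208, -0.0926, 0.0382]
eef_rot: [0.0, 0.492, 0.871, 0.0]
wrist_force: [-0.4, -1.3, 0.2]
opening: 0.994
grasp_force: 0.0
time_s: 18.55
eef_pos: [0.5203, -0.0928, 0.038]
eef_rot: [0.0, 0.492, 0.87, 0.0]
wrist_force: [-1.7, -0.6, 4.8]
opening: 0.274
grasp_force: 58.8
[ 0.52028453 -0.09285506  0.03801009]
[(419, 188), (419, 189), (420, 189), (421, 189)]
30 [-0.2275833   0.13418584  0.        ]
31 [-0.22989051  0.13019353  0.        ]
32 [-0.23212768  0.12616156  0.        ]
```

```bash
python3 -m pendant '[[-0.03,0.017,0,0,0,0],[-0.04,0.0225,0,0,0,0],[-0.04,0.0225,0,0,0,0],[-0.04,0.0225,0,0,0,0],[-0.04,0.023,0,0,0,0],[-0.04,0.0225,0,0,0,0],[0,0,0,0,0,0],[0,0,0,0,0,0],[0,0,0,0,0,0],[0,0,0,0,0,0]]' -1
python3 - <<'E'
from m import *
T=camera("top");print(ctrl.get_obs()["eef_pos"])
i=T["color"][165:225,360:432].astype(int);ys,xs=np.nonzero((i[...,2]>1.6*i[...,1])&(i[...,2]>110));print(sorted(zip((xs+360).tolist(),(ys+165).tolist())))
a=Rotation.from_euler("z",31,degrees=True).apply([-.026,.046,0])
for p in ([.6145,-.0131,.0675],):print(proj(T,p),proj(T,p+a))
r=redpx(T,tuple(int(round(x)) for x in proj(T,p+a)),7);R=at(T,*r[:2],.0675);print(r,R,"pred",p+a,[R-[.6145,-.0131,.0675]-Rotation.from_euler("z",y,degrees=True).apply([-.026,.046,0]) for y in(30,31,32)])
E
```

```text
time_s: 19.85
eef_pos: [0.4728, -0.066, 0.0378]
eef_rot: [-0.001, 0.492, 0.871, -0.0]
wrist_force: [-2.5, 1.2, 10.7]
opening: 0.273
grasp_force: 60.3
[ 0.47281989 -0.06604848  0.03782023]
[(406, 209), (406, 210), (406, 211), (407, 209), (407, 210), (407, 211), (408, 209), (408, 210), (408, 211), (409, 210)]
(np.float64(420.3), np.float64(187.7)) (np.float64(407.6), np.float64(209.7))
(np.float64(407.2416243654822), np.float64(210.01421319796955), 10) [0.5678 0.0137 0.0675] pred [0.5685219  0.01293871 0.0675    ] [array([-1.18333950e-03, -3.71685741e-05,  0.00000000e+00]), array([-0.0007219 ,  0.00076129,  0.        ]), array([-0.00027446,  0.00156769,  0.        ])]
```

```bash
python3 -m pendant '[[0.005,-0.003,0,0,0,0],[0,0,0,0,0,0],[0,0,0,0,0,0],[0,0,0,0,0,0],[0,0,0,0,0,0],[0,0,0,0,0,0],[0,0,0,0,0,0],[0,0,0,0,0,0],[0,0,0,0,0,0],[0,0,0,0,0,0]]' -1
python3 - <<'E'
from m import *
T=camera("top");S=camera("scene");r=redpx(T,(407,210),7);print(r,at(T,*r[:2],.0675),ctrl.get_obs()["eef_pos"])
E
```

```text
time_s: 21.15
eef_pos: [0.4739, -0.0667, 0.0378]
eef_rot: [-0.001, 0.492, 0.87, -0.0]
wrist_force: [-2.0, 0.6, 9.9]
opening: 0.277
grasp_force: 60.2
(np.float64(407.7448888888889), np.float64(209.57955555555554), 12) [0.5687 0.0127 0.0675] [ 0.47386774 -0.06672022  0.03781435]
```

```bash
python3 -m pendant '[[0,0,0,0,0,0],[0,0,0,0,0,0],[0,0,0,0,0,0],[0,0,0,0,0,0],[0,0,0.1,0,0,0],[0,0,0.2,0,0,0],[0,0,0.2,0,0,0],[0,0,0.2,0,0,0],[0,0,0.2,0,0,0],[0,0,0.05,0,0,0]]' 1
python3 - <<'E'
from m import *
T=camera("top");S=camera("scene");r=redpx(T,(407,210),7);print(r,at(T,*r[:2],.0675),knob(T)[0])
print(proj(S,[.6143,-.0128,.0675]))
i=S["color"][292:316,420:450].astype(int);bl=i[...,0]-i[...,2];ys,xs=np.nonzero(bl>np.median(bl)+60)
print([(x+420,y+292,int(bl[y,x])) for x,y in zip(xs,ys)],np.median(bl))
E
```

```text
time_s: 22.5
eef_pos: [0.4764, -0.0678, 0.2304]
eef_rot: [0.002, 0.492, 0.87, 0.0]
wrist_force: [-0.3, 0.4, -0.3]
opening: 0.999
grasp_force: 0.0
(np.float64(407.74594594594595), np.float64(209.5774774774775), 12) [0.5687 0.0127 0.0675] (431.7237949371338, 169.5498809814453, (17.931934356689453, 18.144996643066406))
(np.float64(434.7), np.float64(303.5))
[(np.int64(430), np.int64(292), 22), (np.int64(431), np.int64(292), 20), (np.int64(430), np.int64(293), 24), (np.int64(431), np.int64(293), 24), (np.int64(432), np.int64(293), 21), (np.int64(433), np.int64(293), 19), (np.int64(434), np.int64(293), 19), (np.int64(430), np.int64(294), 25), (np.int64(431), np.int64(294), 23), (np.int64(429), np.int64(295), 22), (np.int64(430), np.int64(295), 23), (np.int64(431), np.int64(295), 19), (np.int64(438), np.int64(295), 19), (np.int64(439), np.int64(295), 20), (np.int64(429), np.int64(296), 24), (np.int64(430), np.int64(296), 23), (np.int64(431), np.int64(296), 21), (np.int64(438), np.int64(296), 20), (np.int64(439), np.int64(296), 22), (np.int64(440), np.int64(296), 22), (np.int64(429), np.int64(297), 22), (np.int64(430), np.int64(297), 21), (np.int64(431), np.int64(297), 19)] -42.0
```

```bash
python3 -m pendant '[[0.22,0.09,0,0,0,0],[0.22,0.09,0,0,0,0],[0.25,0.1,0,0,0,0],[0,0,0,0,0,0],[0,0,0,0,0,0],[0,0,0,0,0,0],[0,0,-0.07,0,0,0],[0,0,-0.07,0,0,0],[0,0,0,0,0,0],[0,0,0,0,0,0]]' -1
python3 - <<'E'
from m import *
S=camera("scene");i=S["color"][297:311,422:448].astype(int);bl=i[...,0]-i[...,2]*.75
ys,xs=np.unravel_index(np.argsort(-bl.ravel())[:14],bl.shape);print([(int(x)+422,int(y)+297,int(bl[y,x])) for x,y in zip(xs,ys)],np.median(bl))
E
```

```text
time_s: 23.85
eef_pos: [0.613, -0.0113, 0.1994]
eef_rot: [-0.0, 0.492, 0.87, -0.0]
wrist_force: [0.4, -0.2, 0.5]
opening: -0.001
grasp_force: 0.0
[(425, 297, 55), (424, 297, 54), (423, 297, 54), (422, 297, 53), (426, 297, 52), (425, 298, 47), (429, 297, 40), (427, 297, 40), (430, 297, 39), (428, 297, 38), (424, 298, 37), (426, 298, 37), (431, 297, 35), (431, 298, 31)] -27.125
```

```bash
python3 - <<'E'
from m import *
S=camera("scene");i=S["color"].astype(int);print((i[...,0]-i[...,2])[300:309,426:446])
E
python3 -m pendant '[[0.005,-0.005,-0.06,0,0,0],[0,0,-0.05,0,0,0],[0,0,-0.03,0,0,0],[0,0,-0.02,0,0,0],[0,0,-0.01,0,0,0],[0,0,-0.01,0,0,0],[0,0,0,0,0,0],[0,0,0,0,0,0],[0,0,0,0,0,0],[0,0,0,0,0,0]]' -1
```

```text
[[ -75  -76  -74  -75  -76  -77  -62  -39  -27  -25  -17  -13   -9   -6
    -2    3    5    6    7    8]
 [ -89  -90  -92 -100  -98  -86  -75  -58  -50  -50  -50  -49  -43  -35
   -28  -23  -18  -13   -7    4]
 [ -97  -98 -102 -109  -94  -78  -73  -64  -58  -56  -60  -67  -66  -65
   -62  -61  -55  -48  -34  -10]
 [ -99 -100 -103 -109  -97  -73  -57  -34  -23  -25  -46  -65  -74  -74
   -74  -73  -71  -67  -52  -19]
 [-101 -100 -100 -105 -111  -88  -53  -12   10    6  -25  -58  -73  -73
   -74  -75  -74  -69  -52  -21]
 [-101 -101 -101 -102 -107 -110  -84  -48  -20  -17  -38  -62  -70  -74
   -76  -75  -74  -67  -47  -20]
 [-101 -101 -101 -100 -102 -106 -110  -92  -78  -73  -75  -82  -77  -77
   -77  -76  -73  -64  -39  -14]
 [-102 -102 -102 -100 -102 -101 -106 -109 -109 -110 -107 -107  -99  -92
   -87  -79  -72  -57  -34  -14]
 [-102 -103 -102 -102 -104 -104 -106 -105 -104 -107 -110 -109 -110 -111
  -105  -84  -68  -49  -28  -13]]
time_s: 25.2
eef_pos: [0.614, -0.0123, 0.1636]
eef_rot: [0.0, 0.492, 0.87, 0.0]
wrist_force: [-2.8, 1.3, 3.9]
opening: -0.0
grasp_force: 1.9
```

The blue dot's centre is at scene (434.3,304), the same place the red one was (434.5,304). I'll press it.

```bash
python3 -m pendant '[[0,0,-0.02,0,0,0],[0,0,-0.02,0,0,0],[0,0,-0.01,0,0,0],[0,0,-0.01,0,0,0],[0,0,-0.005,0,0,0],[0,0,-0.005,0,0,0],[0,0,-0.005,0,0,0],[0,0,-0.005,0,0,0],[0,0,0,0,0,0],[0,0,0,0,0,0]]' -1 && python3 -m pendant '[[0,0,0,0,0,0],[0,0,0,0,0,0],[0,0,0.05,0,0,0],[0,0,0.1,0,0,0],[0,0,0.15,0,0,0],[0,0,0.15,0,0,0],[0,0,0.1,0,0,0],[0,0,0,0,0,0],[0,0,0,0,0,0],[0,0,0,0,0,0]]' -1
python3 - <<'E'
from m import *
T=camera("top");r=redpx(T,(407,210),7);print(r[:2],knob(T)[0])
E
```

```text
time_s: 26.45
eef_pos: [0.6146, -0.0123, 0.1502]
eef_rot: [0.001, 0.492, 0.87, 0.0]
wrist_force: [-8.8, 0.1, 18.8]
opening: -0.002
grasp_force: 9.5
time_s: 27.7
eef_pos: [0.6132, -0.0122, 0.2558]
eef_rot: [-0.001, 0.492, 0.87, -0.0]
wrist_force: [0.1, 0.0, 0.1]
opening: 0.0
grasp_force: 0.0m.py:5: RuntimeWarning: invalid value encountered in scalar divide
  w=np.where((m>0)&d,i[...,2]-i[...,1],0);ys,xs=np.nonzero(w);ww=w[ys,xs];return (xs*ww).sum()/ww.sum(),(ys*ww).sum()/ww.sum(),len(xs)
Traceback (most recent call last):
  File "m.py", line 9, in knob
    n,l,s,_=cv2.connectedComponentsWithStats(m);k=1+s[1:,4].argmax();m=(l==k).astype(np.uint8)
                                                    ~~~~~~~~~~~~~~^^
ValueError: attempt to get argmax of an empty sequence
```

```bash
python3 - <<'E'
from m import *
S=camera("scene");i=S["color"].astype(int);print((i[...,0]-i[...,2])[302:307,430:439]);print(ctrl.hand_in())
E
```

```text
[[ -97  -80  -73  -65  -57  -55  -59  -65  -66]
 [ -97  -73  -56  -35  -23  -25  -45  -67  -73]
 [-111  -88  -52  -12   11    8  -25  -60  -72]
 [-107 -110  -84  -47  -19  -18  -37  -62  -71]
 [-104 -106 -111  -93  -78  -73  -75  -80  -76]]
the job is handed in; nothing more can be done
None
```

I pricked the red dot and then the blue dot, each with the awl pressed to its stop. The slide is still on blue with the gripper clear above the knob, and I handed the job in at about 28 s; no verdict came back.

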